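# Sort blue-lidded parts tins by weight at the head-porting bench

### The job

Lift each of the two blue-lidded tins and feel whether it is heavy with valve parts or empty: stand a full tin in the green tray and an empty one in the orange tray. Either blue tin may be full or empty, so both may go to the same tray, side by side. Keep the tins upright all the way.

Things in the scene. Friction and masses are not known exactly. Their poses are not given: they have to be found in the camera images.
- tin_a: Sealed tin, blue lid: upright cylinder 60 mm in diameter, 60 mm tall; aluminium side, top 16 mm is the lid. Origin: centre of the underside; z up. Full of steel valve parts (0.35 to 0.6 kg in all) or empty (0.08 to 0.12 kg), unknown until lifted. Stands on the bench (height 0), 45 mm or more from other tins; two with red lids are not part of the job.
- tin_b: The other blue-lidded tin, the same outside: upright cylinder 60 mm in diameter, 60 mm tall, origin at the centre of the underside, z up. Full (0.35 to 0.6 kg in all) or empty (0.08 to 0.12 kg), unknown until lifted: both may be full, both empty, or one of each. Stands on the bench (height 0), 45 mm or more from other tins.
- green_tray: Green plastic tray for full tins, fixed on the bench: open top, 200 mm long (its x), 120 mm wide (its y), walls 5 mm thick and 20 mm high, inner floor 5 mm above the bench. Holds both tins, e.g. 50 mm either side of the centre along x. Origin: centre of its underside, at bench height. Left or right of the robot; place and yaw vary.
- orange_tray: Orange plastic tray for empty tins, fixed on the bench: open top, 200 mm long (its x), 120 mm wide (its y), walls 5 mm thick and 20 mm high, inner floor 5 mm above the bench. Holds both tins, e.g. 50 mm either side of the centre along x. Origin: centre of its underside, at bench height. Left or right of the robot; place and yaw vary.
Mind the look-alikes: they are no part of the job. What is shaped like the tin_a but yellow is not meant.

How it is judged (in metres and radians):
At the end, for the whole second after the job is handed in: Each blue-lidded tin stands upright (within about 10 degrees), at rest, on the inner floor of the right tray and within its walls: a full one in the green tray, an empty one in the orange tray (judged by whether its weight on the tray is above or below 2.4 N) (((x of tin_a in the frame of green_tray between -0.075 and 0.075 m and y of tin_a in the frame of green_tray between -0.037 and 0.037 m and z of tin_a in the frame of green_tray between 0 and 0.015 m and contact force between tin_a and green_tray above 2.4 N) or (x of tin_a in the frame of orange_tray between -0.075 and 0.075 m and y of tin_a in the frame of orange_tray between -0.037 and 0.037 m and z of tin_a in the frame of orange_tray between 0 and 0.015 m and contact force between tin_a and orange_tray between 0.2 and 2.4 N)) and angle between each of tin_a, tin_b's own z axis and vertical below 0.17 rad and linear speed of each of tin_a, tin_b below 0.03 m/s and ((x of tin_b in the frame of green_tray between -0.075 and 0.075 m and y of tin_b in the frame of green_tray between -0.037 and 0.037 m and z of tin_b in the frame of green_tray between 0 and 0.015 m and contact force between tin_b and green_tray above 2.4 N) or (x of tin_b in the frame of orange_tray between -0.075 and 0.075 m and y of tin_b in the frame of orange_tray between -0.037 and 0.037 m and z of tin_b in the frame of orange_tray between 0 and 0.015 m and contact force between tin_b and orange_tray between 0.2 and 2.4 N))); the robot touches nothing.
It fails at once if a blue-lidded tin is tipped by more than 35 degrees (angle between any of tin_a, tin_b's own z axis and vertical above 0.61 rad).
It also fails if it takes over 54 s, if anything falls off the work surface, if the arm or the gripper's body presses on something with over 40 N, if the wrist force passes 120 N, or if a joint passes its speed limit or range.

### The arm

A 6-joint arm with a two-finger parallel gripper is mounted at the origin on the work surface. World frame = base frame: x ahead of the robot, y to its left, z up, the work surface at z = 0. Lengths are in mm, angles in rad, forces in N, time in s.
With the tool pointing down it reaches from about 325 to 900 mm from the base axis. Payload 6.1 kg.
Tool frame: the origin (TCP) lies on the centre line of the jaws, within the pads' length; the fingertips stand 14 mm ahead of it and the grasp point (between the pads) lies 5 mm behind it; z points along the fingers, y is the line along which they close (so a half turn about z gives the same grasp; the last joint's range is limited). The gripper opens to 85 mm and grips with 20 to 120 N. Pads are 22 mm wide; open, the fingers measure 114 mm over their backs; the gripper's body (76 mm by 85 mm) begins 54 mm behind the grasp point. The pads swing forward as they close: fully open they stand 13 mm farther back than shut.
Start: joints at [1.071, 0.22, 1.526, -0, 1.395, -0.126], TCP at [228.22, 581.835, 245.3] pointing down, gripper open.
Joint ranges: [-2.98, 2.98], [-0.91, 2.08], [0.09, 2.57], [-1.24, 4.39], [0.2, 2.65], [-2.68, 2.68]. Speed limits (rad/s): [2.57, 2.57, 3.01, 3.14, 3.14, 3.14].

### API

Orientations are given as a unit quaternion [x, y, z, w].
In Python, from rig import manip gives the robot as it stands. The module is installed in compiled form; this text tells all that it offers.
- The arm moves only by the shell command python3 -m handwheel 'ROWS' [FORCE]. ROWS is a JSON object of lists of equal length, an entry for each row: "xyz": the shift along the tool's x, y, z in cm, a list of three; "angular": the turn, a rotation vector about the tool's x, y, z in degrees, a list of three; "grip": the closure, from 0 (fully open) to 1 (shut). A call has 1 to 20 rows; each row shifts and turns the commanded pose from where the row before left it, along the tool's axes as they then stand; what a row does not reach is not made up. A row lasts 1/8 s, in which the tool goes at most 62.5 mm and 10.7 degrees, less where a joint would pass 70% of its speed; a pose out of reach is approached as far as the arm can. A call is refused whole if a number of a shift passes 6.25 or a number of a turn 10.7, either way. A call with a gripper value outside its range is refused whole. The fingers move at their own pace and stop on an object; FORCE is the grip in N (left out, the last holds). Time passes only in rows, so rows that do not move let the fingers close. It gives the time, the measured TCP pose, the force, the opening and the grip force at its end, in the units of the state.
- manip.get_obs(): the state, without advancing time (a new reading comes with each control period).
- manip.camera(name): name is "scene" or "top" or "wrist"; returns a dict with "color" (400x640x3 uint8, red, green, blue), "fx", "fy", "cx", "cy" (pixels), "distortion" ([k1, k2, p1, p2, k3] as OpenCV has them; the pictures are not rectified), "position" and "rotation" of the camera in the world. Camera axes: x right, y down, z forward; pixel columns grow to the right and rows downward; lengths in mm; the calibration is good to about 2 mm. A picture is of the moment at which its call begins. There is no depth.
- manip.job_done(): hands the job in; it is judged then, once.
Trained networks look in a picture, given as the dict that the camera call returned (one of the last four; its "shot" number tells which), for a name from the list of things; names that differ only in an ending like _2 or _b are one class to them, and where a whole thing is asked for, a point or a joint stands for the part that bears it (a point fixed in the world has none). Each returns a list of dicts, best first, with "p" (0 to 1); they miss things now and then, are a little off and sometimes report something else, mostly with a low value. They report only what shows in the picture. A call takes as long as a camera call. They do not tell look-alikes from the thing itself.
- manip.masks_of(picture, name): "region" (400x640 bool, what is visible of it) and "point" ([column, row] in pixels, amid what is visible of it).
The state is a dict: "clock": time; "q": joint angles; "dq": joint speeds; "tau": joint torques, N m; "tool_pos": TCP position; "eef_rot": TCP orientation; "contact_force": force on the tool from outside, world axes, zero at the start; "ft_torque": the same for the moment, N m; "opening": finger opening in mm; "grip_force": force on a finger pad.
Only numpy, scipy, OpenCV 4.12 (cv2) and the standard library are available. Lean on these libraries where they do the work, as an engineer would, in place of code of your own. Each camera call takes 0.05 s, during which the arm holds its last target. There are 200 camera calls.

## Working session

There is one attempt and no reset: what is moved stays moved. The work goes in short steps, Python scripts to look and compute and a shell command to move; the robot and the scene stay as the last step left them, time stands still between calls to the robot, and variables do not carry over. Pictures are saved under pics/ and viewed, at most 10 in all, crops included, and the job is handed in when it is done.

```bash
mkdir -p pics
cat > h.py <<'E'
import numpy as np, cv2
from rig import manip
from scipy.spatial.transform import Rotation as R
def save(p,n): cv2.imwrite('pics/'+n,p['color'][:,:,::-1])
def rot(p):
    r=np.array(p['rotation'],float)
    return R.from_quat(r).as_matrix() if r.size==4 else r.reshape(3,3)
def K(p): return np.array([[p['fx'],0,p['cx']],[0,p['fy'],p['cy']],[0,0,1.]])
def unproj(p,uv,z):
    u=cv2.undistortPoints(np.array(uv,float).reshape(-1,1,2),K(p),np.array(p['distortion'],float)).reshape(-1,2)
    d=np.c_[u,np.ones(len(u))]@rot(p).T; o=np.array(p['position'],float)
    return o+d*((z-o[2])/d[:,2])[:,None]
E
python3 - <<'E'
from h import *
o=manip.get_obs();print({k:np.round(v,3).tolist() for k,v in o.items()})
p=manip.camera('top');save(p,'top0.png')
print(p['position'],np.round(rot(p),3).tolist(),p['fx'])
for n in ['tin_a','green_tray','orange_tray']:
    for m in manip.masks_of(p,n):
        print(n,round(m['p'],2),np.round(m['point']),m['region'].sum())
E
```

```text
{'clock': 0.0, 'q': [1.071, 0.221, 1.528, -0.0, 1.395, -0.126], 'dq': [0.001, -0.0, -0.001, -0.0, 0.002, 0.0], 'tau': [0.0, -49.69, -38.939, -0.0, 0.011, 0.0], 'tool_pos': [227.937, 581.324, 244.198], 'eef_rot': [0.186, 0.983, -0.001, -0.0], 'contact_force': [0.71, 0.04, -0.57], 'ft_torque': [0.054, -0.016, -0.012], 'grip_force': 0.0, 'opening': 85.442}
[356.47823453  15.05011994 717.06472511] [[-0.121, -0.972, 0.203], [-0.993, 0.118, -0.024], [-0.001, -0.204, -0.979]] 381.6258548054506
tin_a 0.79 [376. 214.] 1144
tin_a 0.79 [332. 264.] 993
tin_a 0.76 [278. 229.] 1034
tin_a 0.64 [281. 287.] 1029
tin_a 0.57 [220. 148.] 1213
green_tray 0.61 [182. 243.] 7166
orange_tray 0.93 [481. 183.] 6592
```

View pics/top0.png

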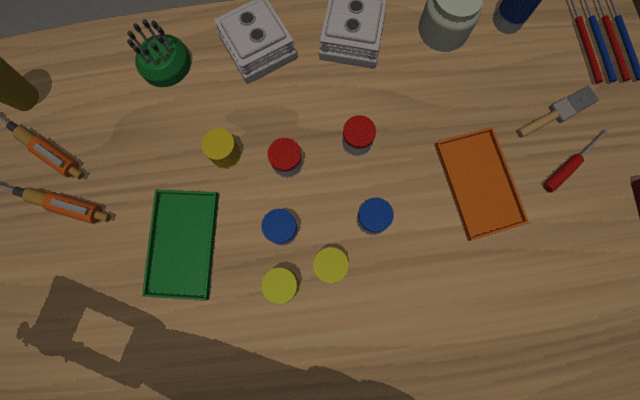

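The lids in the picture: blue at (279,226) and (376,215). Look-alikes are red at (284,154) and (359,131), and yellow at (218,144), (279,285) and (331,265). By the description I want the two blue ones. Next I check them in a crop and localise by silhouette fitting.

```bash
cat >> h.py <<'E'
from scipy.optimize import minimize
def hullmask(p,P):
    r=rot(p); t=-r.T@np.array(p['position'],float)
    uv=cv2.projectPoints(P.astype(float),cv2.Rodrigues(r.T)[0],t,K(p),np.array(p['distortion'],float))[0]
    h=cv2.convexHull(uv.astype(np.float32)); m=np.zeros((400,640),np.uint8)
    S=16; cv2.fillPoly(m,[np.round(h*S).astype(np.int32)],1,shift=4,lineType=8); return m>0
A=np.linspace(0,2*np.pi,40,endpoint=False)
def lid(q,z0=0): return np.array([[q[0]+30*np.cos(a),q[1]+30*np.sin(a),z+z0] for a in A for z in (44,60)])
def tray(q):
    c,s=np.cos(q[2]),np.sin(q[2])
    return np.array([[q[0]+c*x-s*y,q[1]+s*x+c*y,z] for x in(-100,100) for y in(-60,60) for z in(0,20)])
def fit(p,m,f,q0,step):
    def cost(q):
        h=hullmask(p,f(q)); return 1-(h&m).sum()/(h|m).sum()
    q0=np.array(q0,float); sx=np.vstack([q0]+[q0+np.eye(len(q0))[i]*step[i] for i in range(len(q0))])
    r=minimize(cost,q0,method='Nelder-Mead',options=dict(initial_simplex=sx)); return r.x,1-r.fun
def colmask(p,lo,hi,pt):
    h=cv2.cvtColor(p['color'],cv2.COLOR_RGB2HSV); m=cv2.inRange(h,np.array(lo),np.array(hi))
    m=cv2.morphologyEx(m,cv2.MORPH_CLOSE,np.ones((5,5),np.uint8))
    n,l=cv2.connectedComponents(m); return l==l[int(pt[1]),int(pt[0])]
def bluefit(p,pt,z0=0):
    m=colmask(p,(100,120,30),(125,255,255),pt); return (m.sum(),)+fit(p,m,lambda q:lid(q,z0),unproj(p,[pt],55+z0)[0][:2],[8,8])
E
python3 - <<'E'
from h import *
p=manip.camera('top')
cv2.imwrite('pics/crop0.png',cv2.resize(p['color'][120:310,190:410,::-1],None,fx=3,fy=3))
for pt in [(279,226),(376,215)]: print(bluefit(p,pt))
for n,lo,hi in [('green_tray',(50,80,20),(85,255,255)),('orange_tray',(5,170,60),(14,255,255))]:
    m0=manip.masks_of(p,n)[0]; m=m0['region']
    c=colmask(p,lo,hi,m0['point']); print(n,m.sum(),c.sum())
    for mm in (m,c):
      w=unproj(p,np.argwhere(mm)[:,::-1],12)[:,:2].astype(np.float32)
      (x,y),(a,b),th=cv2.minAreaRect(w); yaw=np.radians(th+(0 if a>b else 90))
      print(fit(p,mm,tray,[x,y,yaw],[10,10,.1]))
E
```

```text
(np.int64(924), array([451.01624183,  85.96055688]), np.float64(0.9175769612711023))
(np.int64(912), array([451.95389661, -84.49259239]), np.float64(0.9129129129129129))
green_tray 7147 6964
(array([446.25701415, 279.1952379 ,   2.97658666]), np.float64(0.9738785557986871))
(array([444.85302274, 278.17048309,   2.99039711]), np.float64(0.9606788079470199))
orange_tray 6477 6380
(array([ 4.94096442e+02, -3.03522975e+02,  1.48633283e-01]), np.float64(0.9668557778441326))
(array([ 4.93994269e+02, -3.05612562e+02,  1.48748846e-01]), np.float64(0.955862483110644))
```

View pics/crop0.png

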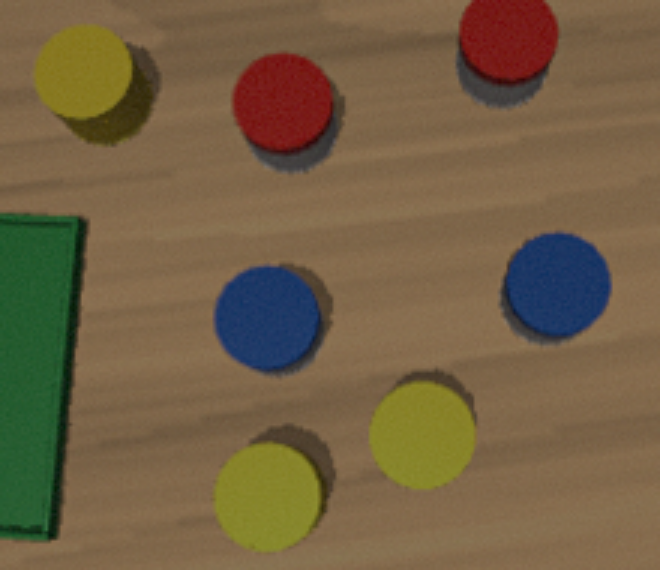

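Crop check: the plain blue lids at crop (267,318) and (557,285) are the right ones. Neighbours lie mostly along x, so I will close the jaws along world y, starting with the left tin (451, 86).

```bash
python3 -m handwheel '{"xyz":[[0,0,0],[0,0,0],[0,0,0],[-2.3,-5,0],[-2.3,-5,0],[-2.3,-5,0],[-2.3,-5,0],[-2.3,-5,0],[-2.3,-5,0],[-2.2,-5,0],[-2.2,-5,0],[-2.1,-5,0],[-2,-4.5,0],[0,0,0],[0,0,0]],"angular":[[0,0,-7.2],[0,0,-7.2],[0,0,-7.1],[0,0,0],[0,0,0],[0,0,0],[0,0,0],[0,0,0],[0,0,0],[0,0,0],[0,0,0],[0,0,0],[0,0,0],[0,0,0],[0,0,0]],"grip":[0,0,0,0,0,0,0,0,0,0,0,0,0,0,0]}' 60
python3 - <<'E'
from h import *
o=manip.get_obs();print(o['q'])
p=manip.camera('wrist');save(p,'w1.png');print(p['position'])
h=cv2.cvtColor(p['color'],cv2.COLOR_RGB2HSV); m=cv2.inRange(h,np.array((100,120,30)),np.array((125,255,255)))
n,l,s,c=cv2.connectedComponentsWithStats(m)
for i in range(1,n):
    if s[i,4]>500: print(s[i],c[i],bluefit(p,c[i]))
E
```

```text
clock: 2.22
tool_pos: [451.7, 87.4, 245.2]
eef_rot: [-0.0, 1.0, 0.0, -0.0]
contact_force: [0.0, 0.1, 0.3]
opening: 85.3
grip_force: 0.0
[ 1.90724942e-02 -1.85210088e-01  1.93771807e+00  5.63624622e-04
  1.38941971e+00 -1.55247202e+00]
[384.76407454  86.32005031 373.19399109]
[ 128  154   58   56 2542] [156.6534225  181.45712038] (np.int64(2542), array([450.01492457, -87.31800503]), np.float64(0.8356344510190664))
[ 294  155   55   55 2436] [321.08128079 182.20279146] (np.int64(2439), array([452.20547766,  84.64846385]), np.float64(0.9046735905044511))
```

View pics/w1.png

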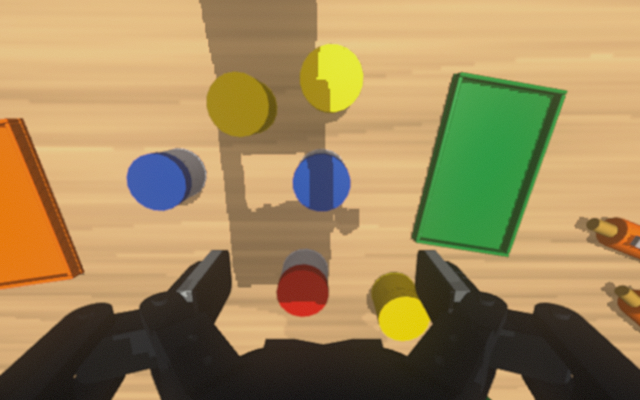

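The wrist view shows the blue lid at (321,182), centred between the jaws, with nothing in the finger paths. The second blue lid is at (157,181). I descend and grip.

```bash
python3 -m handwheel '{"xyz":[[0,-0.2,4],[0,0,4],[0,0,4],[0,0,4],[0,0,2.7],[0,0,2],[0,0,0],[0,0,0],[0,0,0],[0,0,0],[0,0,0],[0,0,0],[0,0,0],[0,0,0]],"angular":[[0,0,0],[0,0,0],[0,0,0],[0,0,0],[0,0,0],[0,0,0],[0,0,0],[0,0,0],[0,0,0],[0,0,0],[0,0,0],[0,0,0],[0,0,0],[0,0,0]],"grip":[0,0,0,0,0,0,0,0,0.5,1,1,1,1,1]}' 60
```

```text
clock: 4.03
tool_pos: [453.2, 85.3, 39.9]
eef_rot: [-0.001, 1.0, 0.0, 0.001]
contact_force: [-0.9, 1.3, 6.0]
opening: 58.6
grip_force: 64.6
```

```bash
python3 -m handwheel '{"xyz":[[0,0,-0.5],[0,0,-1.5],[0,0,-2.5],[0,0,-3],[0,0,-3],[0,0,-2],[0,0,-0.5],[0,0,0],[0,0,0],[0,0,0],[0,0,0]],"angular":[[0,0,0],[0,0,0],[0,0,0],[0,0,0],[0,0,0],[0,0,0],[0,0,0],[0,0,0],[0,0,0],[0,0,0],[0,0,0]],"grip":[1,1,1,1,1,1,1,1,1,1,1]}' 60
python3 - <<'E'
from h import *
p=manip.camera('wrist');save(p,'w2.png');p=manip.camera('scene');save(p,'s2.png');o=manip.get_obs();print(o['contact_force'],o['ft_torque'],o['opening'])
cv2.imwrite('pics/w2s.png',cv2.resize(np.hstack([cv2.imread('pics/w2.png'),cv2.imread('pics/s2.png')]),(800,250)))
E
```

```text
clock: 5.4
tool_pos: [451.6, 85.1, 167.7]
eef_rot: [-0.001, 1.0, -0.0, -0.001]
contact_force: [-0.6, -0.7, -1.0]
opening: 58.7
grip_force: 64.4
[-0.13447021 -0.59073875 -1.90674713] [-0.0076689   0.03739367 -0.00157023] 58.44050970463621
```

View pics/w2s.png

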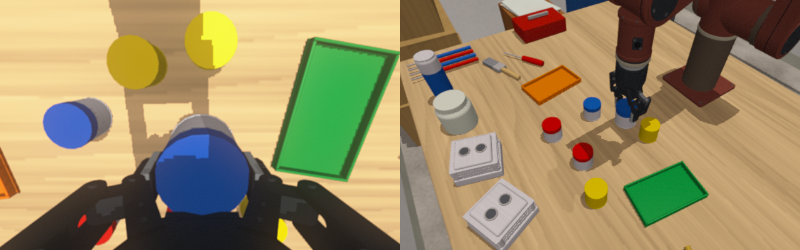

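The tin hangs upright between the pads, and the force is about −1 to −1.9 N, so it looks empty. I carry it toward the orange tray and weigh it again on the way.

```bash
python3 -m handwheel '{"xyz":[[0,-1.5,0],[0,-3,0],[0,-4.5,0],[0,-4.5,0],[0,-4.5,0],[0,-4.5,0],[0,-4.5,0],[0,-4.5,0],[0.2,-4,0],[0,-2.5,0],[0,-1.5,0],[0,0,0],[0,0,0],[0,0,0],[0,0,0]],"angular":[[0,0,0],[0,0,0],[0,0,0],[0,0,0],[0,0,0],[0,0,0],[0,0,0],[0,0,0],[0,0,0],[0,0,0],[0,0,0],[0,0,0],[0,0,0],[0,0,0],[0,0,0]],"grip":[1,1,1,1,1,1,1,1,1,1,1,1,1,1,1]}' 60
python3 - <<'E'
from h import *
f=[]
for i in range(6):
    p=manip.camera('top' if i<1 else 'wrist');f.append(manip.get_obs()['contact_force'])
    if i==0: save(p,'t3.png')
print(np.round(np.mean(f,0),2),np.round(np.std(f,0),2),manip.get_obs()['tool_pos'])
save(p,'w3.png')
m=manip.masks_of(p,'orange_tray');print(len(m),m[0]['p'],m[0]['region'].sum())
E
```

```text
clock: 7.38
tool_pos: [450.7, -309.1, 168.4]
eef_rot: [-0.001, 1.0, 0.0, 0.0]
contact_force: [-0.6, 0.9, -0.6]
opening: 58.8
grip_force: 64.5
[-0.03  0.04 -1.17] [0.66 0.35 0.45] [ 450.54088262 -309.77282993  168.33263433]
1 0.68 9225
```

View pics/w3.png

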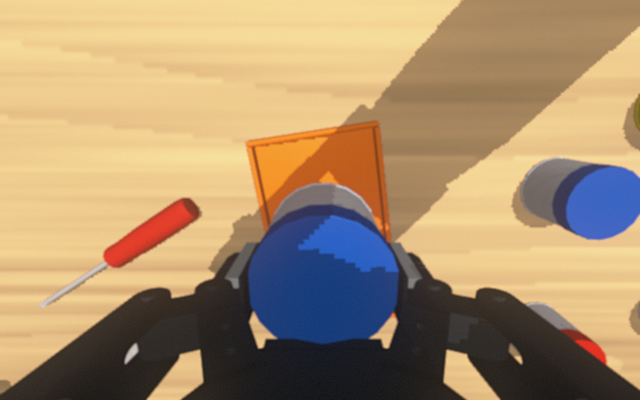

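Mean −1.17 N, so this tin is empty and belongs in the orange tray. The wrist view shows the tray (near corners at (248,142) and (382,122)) under the upright tin. I lower it.

```bash
python3 -m handwheel '{"xyz":[[0,0,2],[0,0,3],[0,0,3],[0,0,2],[0,0,1.2],[0,0,0.6],[0,0,0.4],[0,0,0],[0,0,0],[0,0,0]],"angular":[[0,0,0],[0,0,0],[0,0,0],[0,0,0],[0,0,0],[0,0,0],[0,0,0],[0,0,0],[0,0,0],[0,0,0]],"grip":[1,1,1,1,1,1,1,1,1,1]}' 60
```

```text
clock: 8.98
tool_pos: [450.8, -310.1, 46.8]
eef_rot: [-0.001, 1.0, -0.0, 0.0]
contact_force: [1.0, -0.4, -1.1]
opening: 58.6
grip_force: 64.5
```

```bash
python3 -m handwheel '{"xyz":[[0,0,0.1],[0,0,0.1],[0,0,0],[0,0,0]],"angular":[[0,0,0],[0,0,0],[0,0,0],[0,0,0]],"grip":[1,1,1,1]}' 60
```

```text
clock: 9.48
tool_pos: [450.6, -310.0, 44.9]
eef_rot: [-0.001, 1.0, -0.0, 0.0]
contact_force: [-2.2, 0.7, 5.3]
opening: 58.4
grip_force: 65.1
```

Floor contact. I release, rise and go over the second blue tin.

```bash
python3 -m handwheel '{"xyz":[[0,0,0],[0,0,0],[0,0,0],[0,0,0],[0,0,-1.5],[0,0,-4],[0,0,-5],[0,0,-5],[0,0,-3],[0,3,0],[0,5,0],[0,5,0],[0,5,0],[0,3,0],[0,1.4,0],[0,0,0],[0,0,0]],"angular":[[0,0,0],[0,0,0],[0,0,0],[0,0,0],[0,0,0],[0,0,0],[0,0,0],[0,0,0],[0,0,0],[0,0,0],[0,0,0],[0,0,0],[0,0,0],[0,0,0],[0,0,0],[0,0,0],[0,0,0]],"grip":[0.45,0.3,0,0,0,0,0,0,0,0,0,0,0,0,0,0,0]}' 60
python3 - <<'E'
from h import *
print(manip.get_obs()['tool_pos'])
p=manip.camera('wrist');save(p,'w4.png')
h=cv2.cvtColor(p['color'],cv2.COLOR_RGB2HSV); m=cv2.inRange(h,np.array((100,120,30)),np.array((125,255,255)))
n,l,s,c=cv2.connectedComponentsWithStats(m)
for i in range(1,n):
    if s[i,4]>500: print(s[i],c[i],bluefit(p,c[i]),bluefit(p,c[i],5))
E
```

```text
clock: 11.6
tool_pos: [450.3, -86.8, 229.5]
eef_rot: [-0.0, 1.0, -0.0, 0.0]
contact_force: [-0.5, 0.0, 0.6]
opening: 85.2
grip_force: 0.0
[450.33827551 -86.81524501 229.54125547]
[  62  156   64   60 2926] [ 93.66302119 185.29323308] (np.int64(2926), array([ 449.90625517, -316.99148712]), np.float64(0.8277227722772277)) (np.int64(2926), array([ 448.73683348, -313.68285325]), np.float64(0.7985807860262009))
[ 295  157   60   58 2736] [324.12061404 185.68969298] (np.int64(2736), array([450.71620477, -86.97418939]), np.float64(0.9230769230769231)) (np.int64(2736), array([449.85627523, -86.73225756]), np.float64(0.8955810147299509))
```

View pics/w4.png

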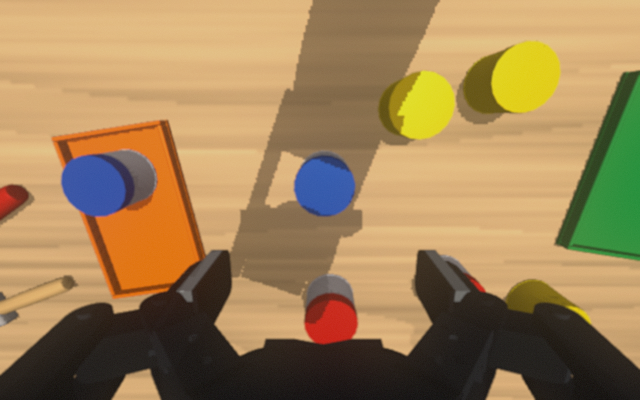

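The first tin stands upright in the orange tray, lid at (97,184). The second blue lid at (324,186) is centred under the open jaws. I descend and grip.

```bash
python3 -m handwheel '{"xyz":[[-0.1,0,4],[0,0,4],[0,0,4],[0,0,3.5],[0,0,2],[0,0,1.5],[0,0,0],[0,0,0],[0,0,0],[0,0,0],[0,0,0],[0,0,0],[0,0,0]],"angular":[[0,0,0],[0,0,0],[0,0,0],[0,0,0],[0,0,0],[0,0,0],[0,0,0],[0,0,0],[0,0,0],[0,0,0],[0,0,0],[0,0,0],[0,0,0]],"grip":[0,0,0,0,0,0,0,0.5,1,1,1,1,1]}' 60
python3 -m handwheel '{"xyz":[[0,0,-0.5],[0,0,-1.5],[0,0,-2.5],[0,0,-3],[0,0,-3],[0,0,-2],[0,0,-0.5],[0,0,0],[0,0,0],[0,0,0],[0,0,0]],"angular":[[0,0,0],[0,0,0],[0,0,0],[0,0,0],[0,0,0],[0,0,0],[0,0,0],[0,0,0],[0,0,0],[0,0,0],[0,0,0]],"grip":[1,1,1,1,1,1,1,1,1,1,1]}' 60
python3 - <<'E'
from h import *
f=[]
for i in range(6):
    p=manip.camera('wrist');f.append(manip.get_obs()['contact_force'])
print(np.round(np.mean(f,0),2),np.round(np.std(f,0),2),manip.get_obs()['tool_pos'])
save(p,'w5.png')
E
```

```text
clock: 13.28
tool_pos: [452.4, -86.2, 40.9]
eef_rot: [-0.001, 1.0, -0.0, 0.001]
contact_force: [-0.9, 0.4, 6.0]
opening: 58.8
grip_force: 65.1
clock: 14.65
tool_pos: [450.9, -85.7, 168.7]
eef_rot: [-0.001, 1.0, 0.0, -0.001]
contact_force: [0.6, 0.7, -5.4]
opening: 59.0
grip_force: 65.6
[-0.04  0.15 -3.98] [0.55 0.49 0.46] [451.19037524 -85.83697859 169.26560434]
```

About −4 N, so this tin is full and goes to the green tray. I carry it over to the tray centre (446, 279).

```bash
python3 -m handwheel '{"xyz":[[0,1.5,0],[0,3,0],[0,4,0],[0,4,0],[0,4,0],[0,4,0],[0,4,0],[0,4,0],[0.5,3.5,0],[0,2.5,0],[0,1.5,0],[0,0.5,0],[0,0,0],[0,0,0],[0,0,0]],"angular":[[0,0,0],[0,0,0],[0,0,0],[0,0,0],[0,0,0],[0,0,0],[0,0,0],[0,0,0],[0,0,0],[0,0,0],[0,0,0],[0,0,0],[0,0,0],[0,0,0],[0,0,0]],"grip":[1,1,1,1,1,1,1,1,1,1,1,1,1,1,1]}' 60
python3 - <<'E'
from h import *
p=manip.camera('wrist');save(p,'w6.png');print(manip.get_obs()['contact_force'])
E
```

```text
clock: 16.82
tool_pos: [445.8, 278.5, 169.3]
eef_rot: [-0.0, 1.0, -0.0, 0.0]
contact_force: [0.6, 0.2, -4.8]
opening: 59.2
grip_force: 65.8
[-0.36051057  0.24518765 -3.96577993]
```

View pics/w6.png

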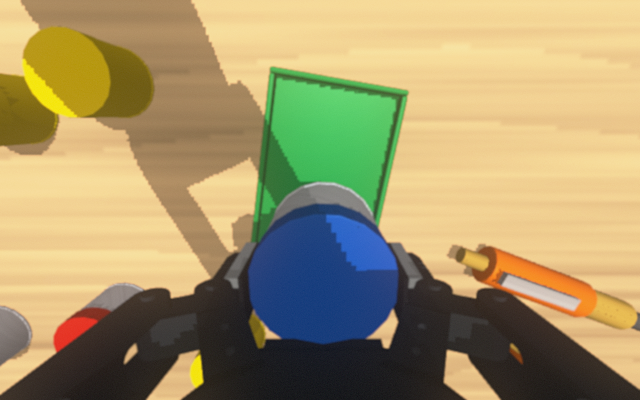

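The blue tin hangs upright over the green tray (near corners at (272,70) and (405,93)). I lower it.

```bash
python3 -m handwheel '{"xyz":[[0,0,2],[0,0,3],[0,0,3],[0,0,2],[0,0,1.2],[0,0,0.6],[0,0,0.4],[0,0,0.1],[0,0,0],[0,0,0]],"angular":[[0,0,0],[0,0,0],[0,0,0],[0,0,0],[0,0,0],[0,0,0],[0,0,0],[0,0,0],[0,0,0],[0,0,0]],"grip":[1,1,1,1,1,1,1,1,1,1]}' 60
```

```text
clock: 18.12
tool_pos: [446.0, 279.3, 46.8]
eef_rot: [-0.001, 1.0, 0.0, 0.0]
contact_force: [0.2, 0.5, -4.9]
opening: 59.0
grip_force: 65.8
```

```bash
python3 -m handwheel '{"xyz":[[0,0,0.1],[0,0,0.1],[0,0,0],[0,0,0]],"angular":[[0,0,0],[0,0,0],[0,0,0],[0,0,0]],"grip":[1,1,1,1]}' 60
```

```text
clock: 18.62
tool_pos: [446.0, 279.4, 45.9]
eef_rot: [-0.001, 1.0, 0.0, 0.0]
contact_force: [-5.4, -2.7, 9.2]
opening: 58.8
grip_force: 67.2
```

Floor contact. I release, rise straight up and check.

```bash
python3 -m handwheel '{"xyz":[[0,0,0],[0,0,0],[0,0,0],[0,0,0],[0,0,-1.5],[0,0,-4],[0,0,-5],[0,0,-5],[0,0,-3],[0,0,0],[0,0,0],[0,0,0]],"angular":[[0,0,0],[0,0,0],[0,0,0],[0,0,0],[0,0,0],[0,0,0],[0,0,0],[0,0,0],[0,0,0],[0,0,0],[0,0,0],[0,0,0]],"grip":[0.45,0.3,0,0,0,0,0,0,0,0,0,0]}' 60
python3 - <<'E'
from h import *
p=manip.camera('wrist');q=manip.camera('top')
cv2.imwrite('pics/fin.png',cv2.resize(np.hstack([p['color'],q['color']])[:,:,::-1],(800,250)))
E
```

```text
clock: 20.12
tool_pos: [444.7, 278.7, 227.6]
eef_rot: [-0.001, 1.0, -0.001, -0.001]
contact_force: [0.2, -0.7, -0.1]
opening: 85.1
grip_force: 0.0
```

View pics/fin.png

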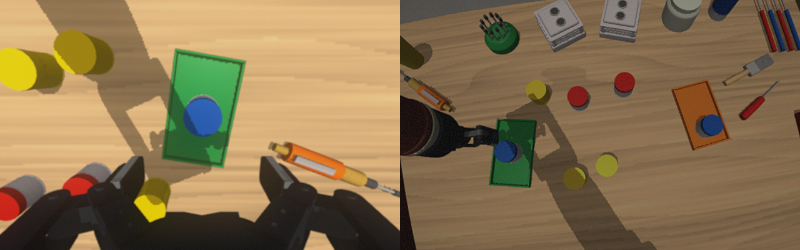

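The full tin stands centred in the green tray at (203,117) in the left half. The empty one stands within the orange tray at (711,125) in the right half; its lid looks shifted outward only because of parallax. The gripper is clear, so I hand in.

```bash
python3 -c "
from rig import manip
print(manip.job_done())"
```

```text
the job is handed in; nothing more can be done
None
```

I handed the job in at about 20 s: the left blue tin weighed about 1.2 N, so it was empty and stands in the orange tray; the right one weighed about 4 N, so it was full and stands in the green tray. Both are upright and the gripper is clear.

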